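# Close off a spare cable gland on the alarm terminal box

### The arm

A 7-joint arm with a two-finger parallel gripper is mounted at the origin on the work surface. World frame = base frame: x ahead of the robot, y to its left, z up, the work surface at z = 0. Lengths are in mm, angles in rad, forces in N, time in s.
With the tool pointing down it reaches from about 400 to 875 mm from the base axis. Payload 4.4 kg.
Tool frame: the origin (TCP) lies at the very end of the fingers, on their centre line; the grasp point (between the pads) lies 19 mm behind it; z points along the fingers, y is the line along which they close (so a half turn about z gives the same grasp; the last joint's range is limited). The gripper opens to 85 mm and grips with 20 to 120 N. Pads are 22 mm wide; open, the fingers measure 114 mm over their backs; the gripper's body (76 mm by 85 mm) begins 54 mm behind the grasp point. The pads swing forward as they close: fully open they stand 13 mm farther back than shut.
Start: joints at [-1.172, 0.628, 0.038, 1.517, -0.027, 0.996, -0.02], TCP at [291.337, 581.069, 195.013] pointing down, gripper open.
Joint ranges: [-3.06, 3.06], [-0.37, 2.12], [-1.25, 1.32], [0.18, 2.47], [-1.1, 4.24], [0.23, 1.98], [-2.94, 2.94]. Speed limits (rad/s): [2.57, 2.57, 3.14, 3.14, 3.14, 3.14, 3.14].

### API

Orientations are given as [roll, pitch, yaw] about the fixed x, y, z axes, in that order (R = Rz(yaw) Ry(pitch) Rx(roll)).
In Python, from cell import read_state, get_image, camera_info, finish_job gives the robot as it stands.
- The arm moves only by the tool play_rows, never from a script. Its argument "deltas" is one flat list of numbers, 7 for each row, row after row: the shift along the tool's x, y, z in mm, then the turn, a rotation vector about the tool's x, y, z in rad, then the opening, from 0 (shut) to 1 (fully open). In form: [dx, dy, dz, ax, ay, az, grip, dx, dy, dz, ax, ay, az, grip, ...]. A call has 1 to 10 rows; each row is the pose to reach, as a shift and turn from the pose commanded when the call began, along the tool's axes at that moment; what a row does not reach only later rows make up. A row lasts 1/8 s, in which the tool goes at most 62.5 mm and 10.7 degrees, less where a joint would pass 70% of its speed; a pose out of reach is approached as far as the arm can. A call with a gripper value outside its range is refused whole. The fingers move at their own pace and stop on an object; the grip force is fixed at half the most. Time passes only in rows, so rows that repeat a pose let the fingers close. It gives the time, the measured TCP pose, the force, the opening and the grip force at its end, in the units of the state.
- read_state(): the state, without advancing time (a new reading comes with each control period).
- get_image(name): name is "scene" or "top" or "wrist"; returns the picture (384x512x3 uint8, red, green, blue); there is no depth.
- camera_info(name): a dict with "fx", "fy", "cx", "cy" (pixels), "distortion" ([k1, k2, p1, p2, k3] as OpenCV has them; the pictures are not rectified), "T" (4x4, takes a point from camera to world coordinates). Camera axes: x right, y down, z forward; pixel columns grow to the right and rows downward; lengths in mm; the calibration is good to about 2 mm. A picture is of the moment at which its call begins: read the wrist's pose just before it. camera_info takes no time and is no camera call; for the wrist camera it gives the pose at the moment of the call.
- finish_job(): hands the job in; it is judged then, once.
The state is a dict: "clock": time; "qpos": joint angles; "qd": joint speeds; "tau": joint torques, N m; "eef_pos": TCP position; "tool_rot": TCP orientation; "force": force on the tool from outside, world axes, zero at the start; "torque": the same for the moment, N m; "width": finger opening in mm; "gripper_force": force on a finger pad.
Only numpy, scipy, OpenCV 4.12 (cv2) and the standard library are available. Lean on these libraries where they do the work, as an engineer would, in place of code of your own. Each camera call takes 0.05 s, during which the arm holds its last target. There are 200 camera calls.

### The job

The spare gland on top of the cream alarm terminal box has its stopper in but its nut is still loose. Run the nut down clockwise with the gripper's fingers until it is just finger-tight, without forcing it further by hand, then put the spanner on it and turn it another quarter turn, no more. Take the spanner off the nut again and lay it flat back on the black tool mat, and leave everything else where it stands.

Things in the scene. Friction and masses are not known exactly. Their poses are not given: they have to be found in the camera images.
- alarm_box: Cream plastic alarm terminal box screwed to the counter, 130 (x) by 190 (y) by 80 mm high, indicator lamps on the side facing the robot. Origin: centre of its underside, z up. The gland stands upright in the middle of its top, straight above the origin. Flat blind plugs 26 mm across, 4 mm high, sit 62 mm to either side along its y.
- gland (a point): On the gland's vertical axis, at the upper face of the round black thrust washer, 93 mm above the counter; fixed to the box. Below it: the washer (46 mm across, 3 mm thick), then a fixed grey hexagonal gland body (34 mm across flats, 80 to 89 mm above the counter). Above it: the nut, out of which the fixed black stopper (16 mm across) stands; its top is 130 mm above the counter.
- nut_mid (a point): Light grey plastic gland nut, started on its thread: hexagon 36 mm across flats, 42 mm over corners, flats 15 mm high, then a 9 mm dome. The point: on its axis at half the height of the flats, 101 mm above the counter when finger-tight. z up, y square to one pair of flats; turns with the nut. Clockwise from above tightens, 2 mm down per turn; it stays where it is left.
- box_top (a point): Middle of the box's top, 80 mm above the counter. How the nut feels: it starts a fifth to half a turn short of finger-tight; where exactly can only be felt. Until then it turns with about 0.1 N m (backing it off takes 0.5); at finger-tight it nips the washer and the resistance jumps to about 0.85 N m within a few degrees; forced past that, nut and washer turn together.
- tick (a point): White paint tick on the rim of the black thrust washer under the nut. The point lies on the washer's upper face, 21 mm from the gland's axis. The washer stands still while the nut is loose and turns exactly with the nut past finger-tight, so the tick goes round by the angle the nut is tightened past finger-tight. It starts at any angle.
- spanner_grip (a point): Steel open-end spanner with a red plastic sleeve on its handle, lying flat on the tool mat, 223 mm long, about 0.26 kg, centre of mass about 45 mm from this point towards the jaws. The point is in the sleeve (22 mm wide, 14 mm thick, from 42 mm before to 93 mm behind it), half-way up, 105 mm from the centre of the jaws. x points along the handle to the open jaws, z up.
- spanner_jaw (a point): Centre of the jaws, 5 mm above the spanner's flat underside: the nut's axis when it is on. Jaw faces parallel to its x, 37.6 mm apart (1.6 mm play, 5 degrees of free turn, some more under load), from 23 mm behind (throat) to 15 mm before this point, then flaring; mouth to +x, head 72 mm wide, 10 mm thick. Lowered from above it rests on the washer, this point 98 mm above the counter; it may also slide on sideways.
- mat: Black rubber tool mat fixed on the counter, 290 mm (its x) by 120 mm (its y), 3 mm thick; origin at the centre of its underside. It lies to the left or to the right of the box.
- tape_dispenser: Bystander: dark blue tape dispenser, 150 by 58 mm, 79 mm high, 0.8 kg, on the other side of the box from the mat; origin at the centre of its underside.
- hole_punch: Bystander: black and blue hole punch, 85 by 100 mm, 48 mm high, beyond the box; origin at the centre of its underside.
- gel_bottle: Bystander: white hand-gel bottle with a green cap, 60 mm across, 130 mm high, beyond the box; origin at the centre of its underside.
Mind the look-alikes: they are no part of the job. Of the things like the alarm_box, leave any that is pink or purple; of the rest the larger one is meant.

How it is judged (in metres and radians):
On the way, in this order (a step that is already met when the one before it is completed fails the run):
1. the nut is run down finger-tight by the fingers (within about 20 degrees of where it nips the washer), the washer not dragged round by more than 15 degrees, the spanner not on it (z of nut_mid in the frame of alarm_box below 0.10112 m and distance of tick from where it was at the start of the episode below 0.0055 m and contact force between spanner and alarm_box below 0.2 N and horizontal distance between the grasp point and nut_mid below 0.04 m), for 0.1 s.
2. with the spanner on the nut, the nut is turned on by a quarter turn (at least 65 degrees) (z of nut_mid in the frame of alarm_box below 0.10112 m and distance of tick from where it was at the start of the episode above 0.0226 m and contact force between spanner and alarm_box above 0.5 N), for 0.1 s.
At the end, for the whole second after the job is handed in: Nut and washer 65 to 115 degrees past finger-tight (tick moved 22.6 to 35.4 mm straight across), nut not backed off (25 degrees); spanner at rest, flat, off the nut, its handle's middle over the mat, handle centre under 15 and jaw centre under 13 mm high; bystanders within 25 mm of their places (z of nut_mid in the frame of alarm_box below 0.10116 m and distance of tick from where it was at the start of the episode between 0.0226 and 0.0354 m and x of spanner_grip in the frame of mat between -0.145 and 0.145 m and y of spanner_grip in the frame of mat between -0.06 and 0.06 m and height (world z) of spanner_grip below 0.015 m and height (world z) of spanner_jaw below 0.013 m and linear speed of spanner below 0.02 m/s); the robot touches nothing.
It fails at once if the nut is forced by hand: the washer dragged round more than 15 degrees while the fingers are on the nut (distance of tick from where it was at the start of the episode above 0.0055 m and contact force between the fingers and alarm_box above 1 N).
It fails at once if the nut is over-tightened: more than 120 degrees past finger-tight (distance of tick from where it was at the start of the episode above 0.0364 m).
It fails at once if the spanner is put to the nut before it is finger-tight (contact force between spanner and alarm_box above 1 N and not (z of nut_mid in the frame of alarm_box below 0.10125 m)).
It fails at once if the tape dispenser, hole punch or gel bottle is shoved 25 mm or tipped over (distance of any of tape_dispenser, hole_punch, gel_bottle from where it was at the start of the episode above 0.025 m or angle between any of tape_dispenser, hole_punch, gel_bottle's own z axis and vertical above 0.3 rad).
It also fails if it takes over 72 s, if anything falls off the work surface, if the arm or the gripper's body presses on something with over 40 N, if the wrist force passes 120 N, or if a joint passes its speed limit or range.

## Working session

There is one attempt and no reset: what is moved stays moved. The work goes in short steps, Python scripts to look and compute and a tool call to move; the robot and the scene stay as the last step left them, time stands still between calls to the robot, and variables do not carry over. Pictures are saved under pics/ and viewed, at most 10 in all, crops included, and the job is handed in when it is done.

Besides the shell and the picture viewer there is one more tool, called after "Request:" as name(argument=value, ...) on one line, values as JSON. play_rows: Moves the arm, as the interface text tells. Its arguments: {"type":"object","properties":{"deltas":{"type":"array"}},"required":["deltas"]}

```bash
ls; mkdir -p pics
python3 - <<'E'
from cell import *
import cv2,numpy as np
s=read_state();print({k:np.round(v,3).tolist() for k,v in s.items()})
for n in("scene","top"):
    cv2.imwrite(f"pics/{n}0.png",get_image(n)[:,:,::-1]);c=camera_info(n);print(n,c['fx'],c['fy'],c['cx'],c['cy'],c['distortion'],np.round(c['T'],3).tolist())
a=cv2.imread("pics/scene0.png");b=cv2.imread("pics/top0.png")
cv2.imwrite("pics/both.png",cv2.resize(np.hstack([a,b]),(800,300),interpolation=cv2.INTER_AREA))
E
```

```text
pics
{'clock': 0.0, 'qpos': [-1.172, 0.629, 0.038, 1.518, -0.027, 0.996, -0.02], 'qd': [-0.001, -0.001, -0.0, -0.002, 0.001, -0.001, -0.001], 'tau': [0.001, -56.339, 1.226, -19.344, 0.011, 0.01, 0.0], 'eef_pos': [291.021, 580.455, 194.115], 'tool_rot': [-3.14, 0.0, 2.677], 'force': [0.131, 0.292, -0.075], 'torque': [-0.063, 0.017, 0.012], 'gripper_force': 0.0, 'width': 85.778}
scene 438.5075274811712 438.5075274811712 260.98686073898983 189.51504815904013 [-0.11114165  0.          0.          0.          0.        ] [[-0.089, 0.645, -0.759, 1357.782], [0.996, 0.053, -0.071, 100.22], [-0.006, -0.762, -0.647, 835.343], [0.0, 0.0, 0.0, 1.0]]
top 366.78078834090707 366.78078834090707 256.2070124389582 197.03374715323932 [-0.04625868  0.          0.          0.          0.        ] [[-0.005, -0.977, 0.213, 292.414], [-1.0, 0.004, -0.004, 30.935], [0.003, -0.213, -0.977, 1127.473], [0.0, 0.0, 0.0, 1.0]]
```

View pics/top0.png

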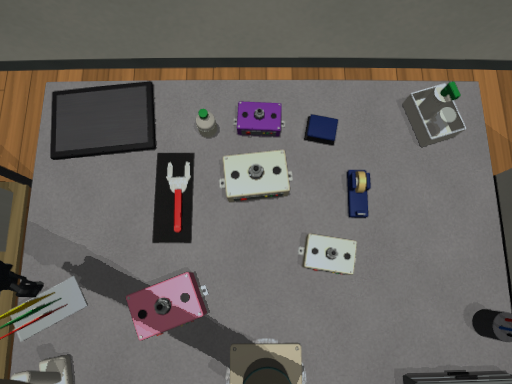

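View pics/scene0.png

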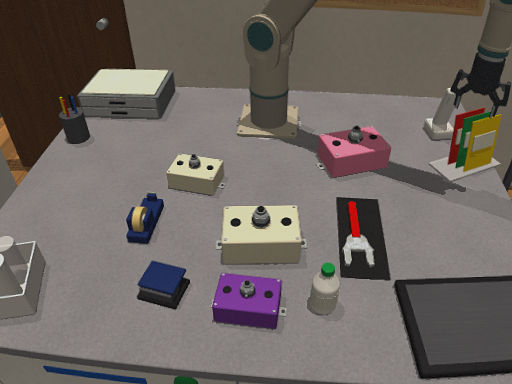

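The top view shows four similar boxes: large cream (256,174), small cream (330,254), pink (165,305) and purple (260,118). The large cream one is meant, since it is neither pink nor purple and is the larger of the two creams. The mat is at (174,197) with the spanner jaws at (178,175), pointing away from the robot. I'll confirm with one crop.

```bash
cat > h.py <<'E'
from cell import *
import cv2,numpy as np
from scipy.spatial.transform import Rotation as R
def ray(c,uv):
    K=np.array([[c['fx'],0,c['cx']],[0,c['fy'],c['cy']],[0,0,1.]])
    p=cv2.undistortPoints(np.array([[uv]],float),K,np.array(c['distortion'],float))[0,0]
    T=np.array(c['T']);return T[:3,3],T[:3,:3]@np.array([p[0],p[1],1])
def at(c,uv,z):
    o,d=ray(c,uv);return o+d*(z-o[2])/d[2]
def proj(c,P):
    K=np.array([[c['fx'],0,c['cx']],[0,c['fy'],c['cy']],[0,0,1.]]);W=np.linalg.inv(np.array(c['T']))
    return cv2.projectPoints(np.array(P,float).reshape(-1,1,3),cv2.Rodrigues(W[:3,:3])[0],W[:3,3],K,np.array(c['distortion'],float))[0][:,0]
def rel(Pw,rpy=None,base=None):
    "shift in tool axes from the measured pose to world pos Pw"
    s=read_state();M=R.from_euler('xyz',s['tool_rot'])
    d=M.inv().apply(np.array(Pw)-s['eef_pos'])
    a=(M.inv()*R.from_euler('xyz',rpy)).as_rotvec() if rpy is not None else np.zeros(3)
    return np.round(np.r_[d,a],4)
E
python3 - <<'E'
from h import *
c=camera_info("top")
for n,uv,z in[("stopper",(256,170),130),("plugL",(236,175),84),("plugR",(277,170.5),84),("jaw",(178,180),8),("handle end",(178,230),10),("mat TL",(158,153),3),("mat TR",(195,153),3),("mat BL",(153,242),3),("mat BR",(192,242),3)]:
    print(n,at(c,uv,z).round(1))
s=camera_info("scene");print(at(s,(261,211),130).round(1))
a=cv2.imread("pics/top0.png")[85:245,145:385]
cv2.imwrite("pics/crop.png",cv2.resize(a,(800,533),interpolation=cv2.INTER_CUBIC))
c=camera_info("wrist");print(np.round(c['T'],3).tolist(),c['fx'],c['cx'],c['cy'])
E
```

```text
stopper [588.1  27.2 130. ]
plugL [586.6  86.1  84. ]
plugR [600.  -35.1  84. ]
jaw [592.5 273.4   8. ]
handle end [433.5 266.6  10. ]
mat TL [684.4 343.3   3. ]
mat TR [683.7 223.3   3. ]
mat BL [397.6 343.6   3. ]
mat BR [397.4 223.6   3. ]
[608.4  29.5 130. ]
[[0.449, 0.85, 0.277, 220.727], [0.894, -0.426, -0.141, 616.496], [-0.002, 0.311, -0.95, 373.486], [0.0, 0.0, 0.0, 1.0]] 282.5607477197272 251.31469437277747 192.2840655656391
```

View pics/crop.png

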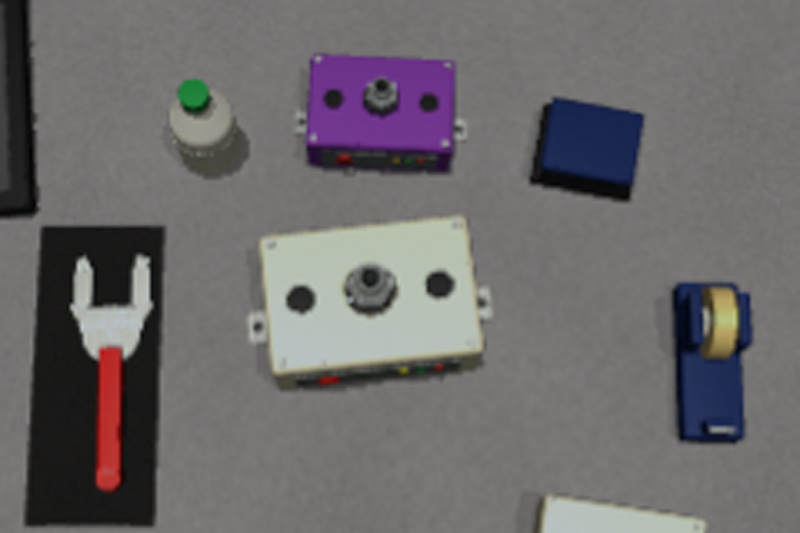

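The crop confirms the large cream box. Its stopper is at crop (371,273), its plugs at (301,298) and (440,284), and the spanner jaws at crop (112,285). Next I'll move above the gland for a close look.

Run:
```python
from h import *
print(rel([593,25,205],[np.pi,0,1.65]))
```

```text
[-5.189022e+02 -3.612551e+02 -1.017490e+01 -1.500000e-03  9.000000e-04
  1.026800e+00]
```

Request:
play_rows(deltas=[-519,-361,-10,0,0,1.027,1,-519,-361,-10,0,0,1.027,1,-519,-361,-10,0,0,1.027,1,-519,-361,-10,0,0,1.027,1,-519,-361,-10,0,0,1.027,1,-519,-361,-10,0,0,1.027,1,-519,-361,-10,0,0,1.027,1,-519,-361,-10,0,0,1.027,1,-519,-361,-10,0,0,1.027,1,-519,-361,-10,0,0,1.027,1])

```text
clock: 1.35
eef_pos: [590.5, 30.5, 204.6]
tool_rot: [-3.141, -0.0, 1.65]
force: [1.1, 0.7, -0.2]
width: 85.4
gripper_force: 0.0
```

Run:
```python
from h import *
print(rel([593,25,205],[np.pi,0,1.65]),read_state()['eef_pos'],read_state()['tool_rot'],read_state()['qpos'])
```

```text
[-5.7057e+00  2.0544e+00 -3.9090e-01 -5.0000e-04 -4.0000e-04  1.0000e-04] [590.49967891  30.52513689 204.61235844] [-3.14108950e+00 -3.86058827e-04  1.65012263e+00] [-0.3110018   0.55195827  0.33458194  1.68216988 -0.21464548  0.94419972
  0.18336903]
```

Request:
play_rows(deltas=[0,0,0,0,0,0,1,0,0,0,0,0,0,1])

```text
clock: 1.6
eef_pos: [589.4, 32.5, 204.3]
tool_rot: [-3.14, -0.001, 1.649]
force: [-0.4, 0.6, -0.4]
width: 85.7
gripper_force: 0.0
```

Run:
```python
from h import *
c=camera_info("wrist");I=get_image("wrist");print(read_state()['eef_pos'].round(1) if hasattr(read_state()['eef_pos'],'round') else read_state()['eef_pos'])
np.save("w1.npy",I);import pickle;pickle.dump(c,open("w1.pkl","wb"))
cv2.imwrite("pics/w1.png",cv2.resize(I[:,:,::-1],(800,600),interpolation=cv2.INTER_CUBIC))
print(proj(c,[[593,25,93],[593,25,130]]))
```

```text
[589.2  33.6 204.3]
[[253.59796729 185.60705446]
 [253.8197449  196.8247278 ]]
```

View pics/w1.png

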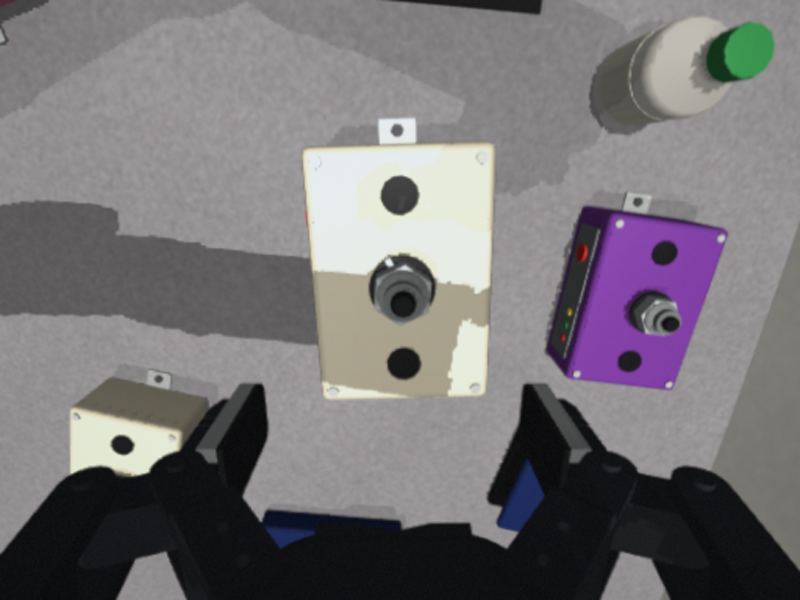

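The wrist view shows the gland at (402,288) in this 800-wide picture, the stopper top at (403,303), plugs at (400,195) and (404,363), and the white tick at (389,262). I'll crop in on the nut for the hexagon's orientation.

Run:
```python
from h import *
import pickle
c=pickle.load(open("w1.pkl","rb"));k=1.5625;g=lambda u,z:at(c,((u[0]+.5)/k-.5,(u[1]+.5)/k-.5),z)
L=g((400,195),84);Rr=g((404,363),84);m=(L+Rr)/2;print(L,Rr,m,np.linalg.norm(L-Rr),"yaw",np.arctan2(-(L-Rr)[0],(L-Rr)[1]));print(g((403,303),130),g((389,262),93))
I=np.load("w1.npy")[155:215,220:300]
cv2.imwrite("pics/w1c.png",cv2.resize(I[:,:,::-1],(800,600),interpolation=cv2.INTER_CUBIC))
```

```text
[590.28699998  88.28522712  84.        ] [603.39584352 -33.90923126  84.        ] [596.84142175  27.18799793  84.        ] 122.89559568601217 yaw 0.1068698173513245
[596.44912829  28.36547643 130.        ] [586.35491014  44.43118612  93.        ]
```

View pics/w1c.png

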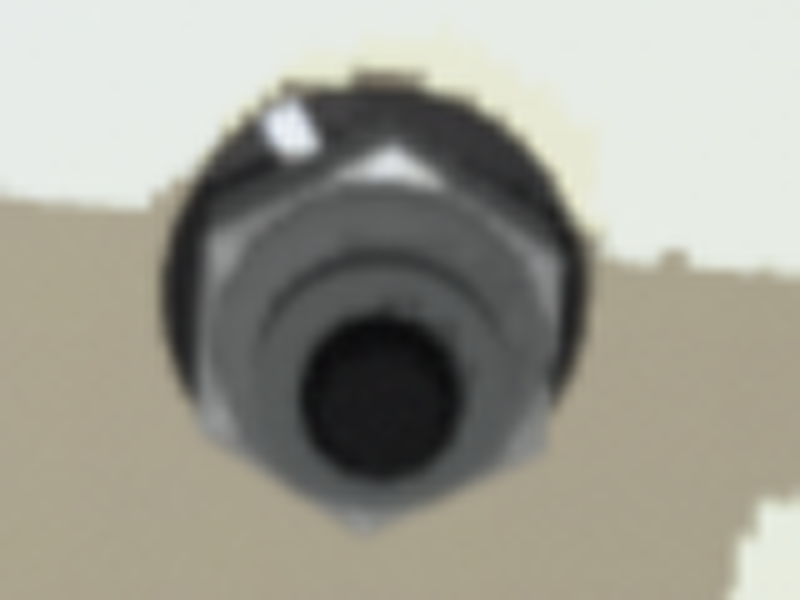

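Run:
```python
from h import *
import pickle
c=pickle.load(open("w1.pkl","rb"));P=np.array([at(c,((x+.5)/10-.5+220,(y+.5)/10-.5+155),107)[:2] for x,y in[(393,147),(568,255),(545,455),(365,532),(200,425),(212,235)]])
print(P.round(1),P.mean(0));d=P-P.mean(0);print(np.hypot(*d.T).round(1),np.degrees(np.arctan2(d[:,1],d[:,0])).round(1))
for i in range(3):
    v=P[i]-P[i+3];print(np.linalg.norm(v),np.degrees(np.arctan2(v[1],v[0]))%60)
s=read_state();print(s['tool_rot'],np.degrees(s['tool_rot'][2]))
```

```text
[[596.5  46.7]
 [615.2  36.9]
 [615.   15.2]
 [597.1   5.2]
 [579.1  15.7]
 [579.   36.1]] [596.96143945  25.97584997]
[20.7 21.2 21.  20.8 20.6 20.7] [  91.4   30.9  -30.7  -89.7 -150.2  150.5]
41.45908284697427 30.85687057889197
41.82662936423794 30.37525893321527
41.69065339278939 29.89579027617249
[-3.14017773e+00 -1.22357136e-03  1.65121704e+00] 94.60776726091746
```

Run:
```python
from h import *
print(rel([597,27,150],[np.pi,0,np.radians(150.4)]))
```

```text
[-7.29150e+00  7.31400e+00  5.43286e+01 -7.00000e-04 -1.80000e-03
 -9.73800e-01]
```

Request:
play_rows(deltas=[-7.3,7.3,20,0,0,-0.16,1,-7.3,7.3,30,0,0,-0.33,1,-7.3,7.3,40,0,0,-0.5,1,-7.3,7.3,54,0,0,-0.66,1,-7.3,7.3,54,0,0,-0.83,1,-7.3,7.3,54,0,0,-0.974,1,-7.3,7.3,54,0,0,-0.974,1,-7.3,7.3,54,0,0,-0.974,1,-7.3,7.3,54,0,0,-0.974,1])

```text
clock: 2.78
eef_pos: [597.7, 26.0, 150.9]
tool_rot: [-3.142, -0.0, 2.623]
force: [-0.8, 0.2, 0.5]
width: 85.3
gripper_force: 0.0
```

Run:
```python
from h import *
print(rel([597,27,95],[np.pi,0,np.radians(150.4)]),read_state()['qpos'])
c=camera_info("wrist");I=get_image("wrist")
np.save("w2.npy",I);import pickle;pickle.dump(c,open("w2.pkl","wb"))
cv2.imwrite("pics/w2.png",I[:,:,::-1])
print(proj(c,[[597,27,93],[597,27,130]]))
```

```text
[ 1.13130e+00  5.39300e-01  5.59357e+01 -0.00000e+00 -0.00000e+00
 -1.70000e-03] [-0.1173997   0.60372958  0.04278843  1.71508612 -0.03308799  0.82350563
  0.99280808]
[[251.58697969 192.62745873]
 [251.62575184 207.8281583 ]]
```

View pics/w2.png

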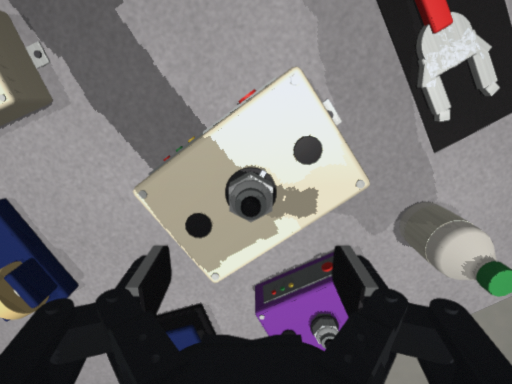

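The stopper top is at (251,207) against a prediction of (251.6,207.8), so the gripper is centred, and the nut's flats stand square to the fingers. Next I descend and close.

Request:
play_rows(deltas=[1.1,0.5,28,0,0,0,1,1.1,0.5,48,0,0,0,1,1.1,0.5,55,0,0,0,1,1.1,0.5,55,0,0,0,1])

```text
clock: 3.32
eef_pos: [597.1, 26.4, 95.8]
tool_rot: [-3.141, -0.0, 2.623]
force: [-0.4, -0.2, 0.3]
width: 85.4
gripper_force: 0.0
```

Request:
play_rows(deltas=[0,0,0,0,0,0,0.5,0,0,0,0,0,0,0,0,0,0,0,0,0,0,0,0,0,0,0,0,0,0,0,0,0,0,0,0,0,0,0,0,0,0,0])

```text
clock: 4.08
eef_pos: [597.1, 26.4, 95.9]
tool_rot: [-3.142, -0.0, 2.624]
force: [-0.8, 0.2, 0.0]
width: -0.4
gripper_force: 0.0
```

```bash
cat > st.py <<'E'
from h import *
s=read_state();print("t %.2f pos"%s['clock'],np.round(s['eef_pos'],1),"rpy deg",np.degrees(s['tool_rot']).round(2),"F",np.round(s['force'],1),"M",np.round(s['torque'],2),"w %.1f g %.0f"%(s['width'],s['gripper_force']),"j7 %.2f tau7 %.2f"%(s['qpos'][6],s['tau'][6]))
E
python3 st.py
```

```text
t 4.08 pos [597.1  26.4  95.9] rpy deg [-180.     -0.    150.33] F [-0.8  0.2  0. ] M [ 0.02 -0.01  0.04] w -0.4 g 0 j7 0.99 tau7 -0.00
```

The fingers closed to zero width on nothing, so I need to look.

```bash
python3 - <<'E'
from h import *
I=get_image("wrist");S=get_image("scene")
s=cv2.resize(S[170:290,190:350],(512,384),interpolation=cv2.INTER_CUBIC)
cv2.imwrite("pics/w3.png",cv2.resize(np.hstack([I,s])[:,:,::-1],(800,300),interpolation=cv2.INTER_AREA))
E
python3 st.py
```

```text
t 4.17 pos [597.1  26.4  95.8] rpy deg [-1.8000e+02 -1.0000e-02  1.5033e+02] F [-0.4  0.1  0.3] M [-0.02  0.    0.02] w 0.1 g 0 j7 0.99 tau7 -0.00
```

View pics/w3.png

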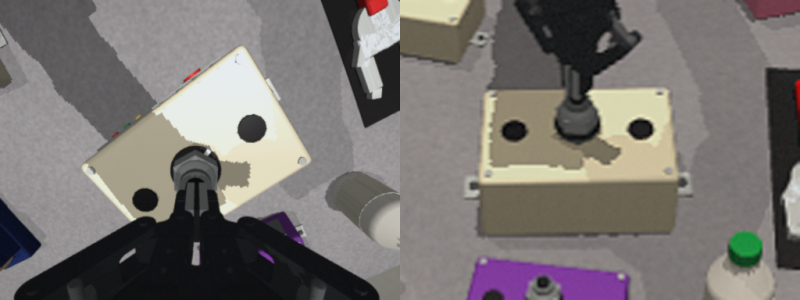

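Run:
```python
from h import *
c=camera_info("wrist");I=get_image("wrist");d=camera_info("scene");S=get_image("scene");e=camera_info("top");T=get_image("top")
P=[[597,27,93],[597,27,130],read_state()['eef_pos']]
out=[]
for cc,im,w in((c,I,120),(d,S,60),(e,T,60)):
    p=proj(cc,P);print(p.round(1).tolist())
    u,v=map(int,p[1]);h=int(w*.75);k=400/w
    cr=im[max(v-h//2,0):v+h//2,u-w//2:u+w//2];k=400/cr.shape[1]
    b=cv2.resize(cr,(400,300),interpolation=cv2.INTER_CUBIC)
    for q,col in zip(p,((255,0,0),(0,255,0),(255,255,0))):
        cv2.circle(b,(int((q[0]-u+w//2)*k),int((q[1]-v+h//2)*300/cr.shape[0])),3,col,-1)
    out.append(b)
out.append(cv2.resize(I,(400,300)))
cv2.imwrite("pics/w4.png",np.vstack([np.hstack(out[:2]),np.hstack(out[2:])])[:,:,::-1])
print(np.round(c['T'],3).tolist())
```

```text
[[251.5, 218.2], [251.6, 243.8], [250.9, 220.4]]
[[260.5, 218.9], [260.4, 207.7], [260.2, 218.0]]
[[256.0, 170.7], [256.1, 167.0], [256.2, 170.4]]
[[0.496, 0.825, 0.27, 528.652], [0.868, -0.471, -0.154, 65.847], [-0.0, 0.311, -0.951, 275.158], [0.0, 0.0, 0.0, 1.0]]
```

View pics/w4.png

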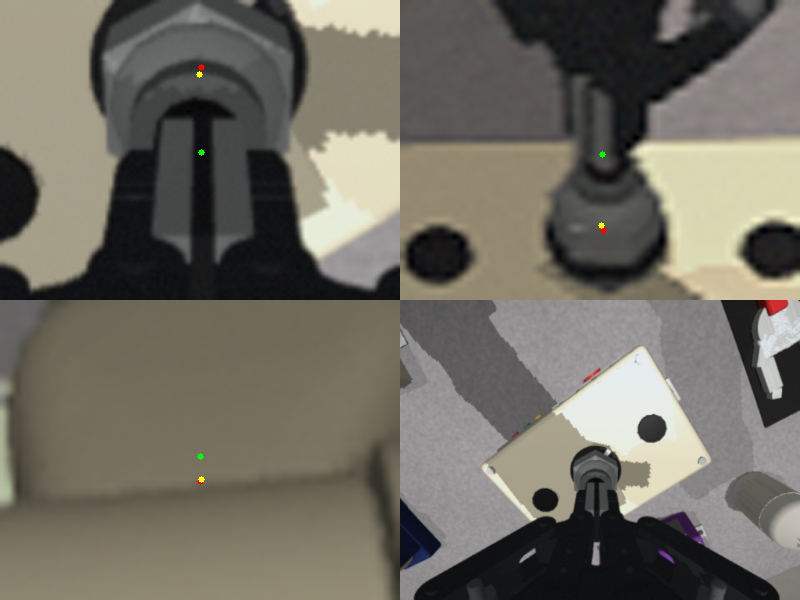

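The wrist crop shows the shut fingertips ending at crop (200,118), in front of the stopper. In the scene crop they end at about (600,150), which is the stopper's top. So the real fingertips stand about 35–40 mm higher than the reported TCP. I'll check this by feel: open, go 28 mm lower, close, and read the width (16 = stopper, 36 = flats).

Request:
play_rows(deltas=[0,0,0,0,0,0,1,0,0,0,0,0,0,1,0,0,0,0,0,0,1,0,0,0,0,0,0,1,0,0,10,0,0,0,1,0,0,20,0,0,0,1,0,0,28,0,0,0,1,0,0,28,0,0,0,1])

```text
clock: 5.32
eef_pos: [596.3, 26.4, 66.8]
tool_rot: [-3.14, -0.002, 2.624]
force: [-0.9, 0.4, -0.6]
width: 85.3
gripper_force: 0.0
```

Request:
play_rows(deltas=[0,0,0,0,0,0,0.5,0,0,0,0,0,0,0,0,0,0,0,0,0,0,0,0,0,0,0,0,0,0,0,0,0,0,0,0,0,0,0,0,0,0,0])

```text
clock: 6.08
eef_pos: [596.9, 25.6, 68.7]
tool_rot: [-3.141, 0.0, 2.623]
force: [-2.6, -1.6, 6.2]
width: 32.9
gripper_force: 59.1
```

```bash
python3 st.py
```

```text
t 6.08 pos [596.9  25.6  68.7] rpy deg [-1.7996e+02  2.0000e-02  1.5030e+02] F [-2.6 -1.6  6.2] M [-0.29  0.47  0.01] w 32.9 g 59 j7 1.00 tau7 -0.03
```

The fingers caught the dome at width 32.9 mm, so the real tips are about 42 mm above the reported TCP. I'll go 12 mm lower onto the flats.

Request:
play_rows(deltas=[0,0,0,0,0,0,0.7,0,0,0,0,0,0,0.7,0,0,6,0,0,0,0.7,0,0,12,0,0,0,0.7,0,0,12,0,0,0,0.7])

```text
clock: 6.7
eef_pos: [596.4, 26.4, 55.0]
tool_rot: [-3.141, -0.001, 2.624]
force: [0.8, -0.9, 0.2]
width: 59.9
gripper_force: 0.0
```

Request:
play_rows(deltas=[0,0,0,0,0,0,0,0,0,0,0,0,0,0,0,0,0,0,0,0,0,0,0,0,0,0,0,0,0,0,0,0,0,0,0])

```text
clock: 7.32
eef_pos: [596.8, 25.7, 56.2]
tool_rot: [-3.141, -0.0, 2.623]
force: [-3.6, -2.4, 5.9]
width: 34.5
gripper_force: 59.8
```

```bash
python3 st.py
```

```text
t 7.33 pos [596.8  25.7  56.2] rpy deg [-1.7995e+02 -1.0000e-02  1.5031e+02] F [-3.6 -2.4  5.9] M [-0.49  0.62  0.06] w 34.5 g 60 j7 1.00 tau7 -0.04
```

Request:
play_rows(deltas=[0,0,0,0,0,0.1,0,0,0,0,0,0,0.2,0,0,0,0,0,0,0.3,0,0,0,0,0,0,0.4,0,0,0,0,0,0,0.5,0,0,0,0,0,0,0.5,0])

```text
clock: 8.07
eef_pos: [596.5, 25.3, 56.1]
tool_rot: [-3.14, 0.001, 2.122]
force: [-3.4, -3.4, 5.9]
width: 34.3
gripper_force: 60.4
```

```bash
python3 st.py
```

```text
t 8.07 pos [596.5  25.3  56.1] rpy deg [-1.7991e+02  3.0000e-02  1.2159e+02] F [-3.4 -3.4  5.9] M [-0.61  0.71 -0.14] w 34.3 g 60 j7 0.64 tau7 -0.03
```

Request:
play_rows(deltas=[0,0,0,0,0,0.12,0,0,0,0,0,0,0.24,0,0,0,0,0,0,0.36,0,0,0,0,0,0,0.48,0,0,0,0,0,0,0.6,0,0,0,0,0,0,0.6,0])

```text
clock: 8.82
eef_pos: [595.9, 25.2, 56.0]
tool_rot: [-3.14, 0.002, 1.522]
force: [-4.8, -3.2, 5.7]
width: 34.6
gripper_force: 63.1
```

```bash
cat > tick.py <<'E'
from h import *
import pickle,sys
def ring(c,I,lo=19.5,hi=22.5):
    a=np.radians(np.arange(0,360,3));best=np.zeros(len(a))
    g=cv2.cvtColor(I,cv2.COLOR_RGB2GRAY).astype(np.float32)
    for r in np.linspace(lo,hi,4):
        p=proj(c,np.c_[597+r*np.cos(a),27+r*np.sin(a),np.full(len(a),93.)]).astype(np.float32)
        best+=cv2.remap(g,p[:,0].reshape(1,-1),p[:,1].reshape(1,-1),cv2.INTER_LINEAR)[0]/4
    return best.round().astype(int)
if __name__=="__main__":
    if len(sys.argv)>1: b=ring(pickle.load(open("w1.pkl","rb")),np.load("w1.npy"));print("w1",b.reshape(-1,20))
    c=camera_info("wrist");I=get_image("wrist");print(ring(c,I).reshape(-1,20))
    cv2.imwrite("pics/last.png",I[:,:,::-1])
E
python3 st.py; python3 tick.py 1
```

```text
t 8.82 pos [595.9  25.2  56. ] rpy deg [-1.7989e+02  9.0000e-02  8.7200e+01] F [-4.8 -3.2  5.7] M [-0.75  0.98 -0.22] w 34.6 g 63 j7 0.21 tau7 0.03
w1 [[ 73  72  71  72  74  77  73  70  78  88  88  91  91  86  82  83  84  81
   78  79]
 [ 75  73  74  70  67  69  71  70  66  63  64  65  63  64  68  72  69  69
   93 169]
 [218 225 204 130  75  64  60  56  54  55  51  53  54  55  54  58  56  53
   52  51]
 [ 50  51  52  54  56  58  62  70  78  87  99 109 118 124 125 120 113 106
  101  99]
 [ 97  95  93  90  86  81  76  69  61  59  57  55  53  54  58  61  65  71
   78  84]
 [ 88  91  92  94  97 103 107 109 111 112 110 101  90  80  76  76  78  74
   71  72]]
[[ 53  54  53  54  53  53  46  43  43  40  36  32  34  32  27  29  31  30
   27  27]
 [ 27  26  26  25  23  24  24  24  23  24  24  24  22  21  23  21  22  21
   22  74]
 [124 128 126  81  24  22  22  22  24  30  34  36  38  50  58  58  58  58
   61  55]
 [ 45  40  37  36  37  41  50  54  64  69  76  77  77  70  58  61  62  62
   62  62]
 [ 41   9   9  11  12  12  11  12  12  13  13  11  13  12  11  11   9  26
   60  62]
 [ 63  63  62  57  67  77  78  78  77  72  62  54  49  42  37  34  36  40
   43  50]]
```

The tick detector works: 123° before and after, so the washer hasn't moved after 63° of turning. Now small steps, checking torque and tick each time.

Request:
play_rows(deltas=[0,0,0,0,0,0.08,0,0,0,0,0,0,0.16,0,0,0,0,0,0,0.16,0])

```text
clock: 9.25
eef_pos: [595.8, 25.2, 56.0]
tool_rot: [-3.14, 0.002, 1.362]
force: [-4.5, -2.8, 7.1]
width: 34.9
gripper_force: 63.8
```

```bash
cat > t2.py <<'E'
from tick import *
exec(open("st.py").read())
c=camera_info("wrist");I=get_image("wrist");b=ring(c,I).astype(float)
cv2.imwrite("pics/last.png",I[:,:,::-1])
a=np.arange(0,360,3);i=(a>=75)&(a<=150) if len(sys.argv)<2 else (a>=float(sys.argv[1]))&(a<=float(sys.argv[2]))
w=np.clip(b[i]-(b[i].max()*.55),0,None);print("tick %.1f"%((w*a[i]).sum()/w.sum()),"peak",b[i].max(),a[i][b[i].argmax()])
E
python3 t2.py
```

```text
t 9.25 pos [595.8  25.2  56. ] rpy deg [-1.7989e+02  1.0000e-01  7.8060e+01] F [-4.5 -2.8  7.1] M [-0.69  1.02 -0.12] w 34.9 g 64 j7 0.10 tau7 0.01
tick 123.6 peak 128.0 123
```

Request:
play_rows(deltas=[0,0,0,0,0,0.08,0,0,0,0,0,0,0.15,0,0,0,0,0,0,0.15,0])

```text
clock: 9.68
eef_pos: [595.6, 25.3, 56.0]
tool_rot: [-3.14, 0.002, 1.213]
force: [-5.2, -2.6, 6.9]
width: 34.6
gripper_force: 64.5
```

```bash
python3 t2.py
```

```text
t 9.68 pos [595.6  25.3  56. ] rpy deg [-1.7989e+02  1.1000e-01  6.9490e+01] F [-5.2 -2.6  6.9] M [-0.61  1.1  -0.14] w 34.6 g 64 j7 -0.01 tau7 0.00
tick 123.7 peak 128.0 126
```

Request:
play_rows(deltas=[0,0,0,0,0,0.08,0,0,0,0,0,0,0.15,0,0,0,0,0,0,0.15,0])

```text
clock: 10.1
eef_pos: [595.5, 25.3, 56.0]
tool_rot: [-3.14, 0.002, 1.063]
force: [-5.5, -3.4, 7.5]
width: 34.8
gripper_force: 65.2
```

```bash
python3 t2.py
```

```text
t 10.10 pos [595.5  25.3  56. ] rpy deg [-1.799e+02  1.300e-01  6.090e+01] F [-5.5 -3.4  7.5] M [-0.62  1.13 -0.09] w 34.8 g 65 j7 -0.12 tau7 -0.01
tick 123.4 peak 122.0 120
```

Request:
play_rows(deltas=[0,0,0,0,0,0.08,0,0,0,0,0,0,0.15,0,0,0,0,0,0,0.15,0])

```text
clock: 10.52
eef_pos: [595.4, 25.4, 56.0]
tool_rot: [-3.14, 0.003, 0.913]
force: [-5.7, -1.8, 7.4]
width: 34.9
gripper_force: 65.9
```

```bash
python3 t2.py
```

```text
t 10.53 pos [595.4  25.4  56. ] rpy deg [-1.799e+02  1.500e-01  5.231e+01] F [-5.7 -1.8  7.4] M [-0.54  1.2  -0.13] w 34.9 g 66 j7 -0.24 tau7 -0.02
tick 120.5 peak 109.0 120
```

Request:
play_rows(deltas=[0,0,0,0,0,0.07,0,0,0,0,0,0,0.07,0])

```text
clock: 10.82
eef_pos: [595.3, 25.4, 56.0]
tool_rot: [-3.14, 0.003, 0.843]
force: [-6.1, -2.8, 7.0]
width: 34.9
gripper_force: 66.1
```

```bash
python3 t2.py
python3 - <<'E'
from tick import *
print(ring(camera_info("wrist"),get_image("wrist"))[28:52])
E
```

```text
t 10.82 pos [595.3  25.4  56. ] rpy deg [-1.7991e+02  1.5000e-01  4.8290e+01] F [-6.1 -2.8  7. ] M [-0.61  1.23 -0.1 ] w 34.9 g 66 j7 -0.29 tau7 -0.00
tick 125.6 peak 65.0 120
[27 28 28 29 29 33 33 33 39 45 43 58 65 58 58 56 58 57 49 41 36 32 27 28]
```

The tick is now being hidden by a finger, so I'll take one view to check that the nut follows.

Run:
```python
import cv2
I=cv2.imread("pics/last.png")[150:270,170:330];cv2.imwrite("pics/v9.png",cv2.resize(I,(800,600),interpolation=cv2.INTER_CUBIC))
```

```text
(no output)
```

View pics/v9.png

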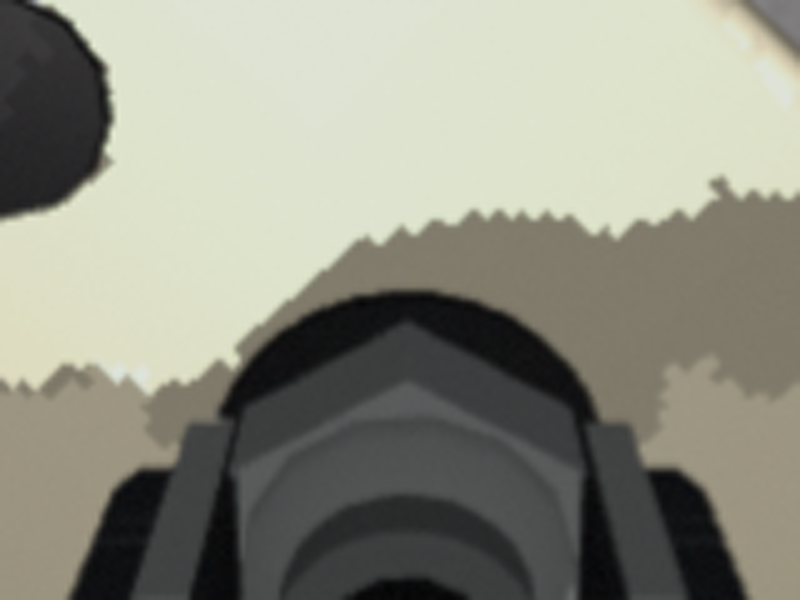

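The view shows the nut's flats square between the fingers, so it is following, at 102° turned so far. The tick is hidden behind the left finger, so I'll go on by torque in small steps.

Request:
play_rows(deltas=[0,0,0,0,0,0.12,0,0,0,0,0,0,0.12,0])

```text
clock: 11.18
eef_pos: [595.2, 25.5, 56.0]
tool_rot: [-3.14, 0.003, 0.722]
force: [-6.4, -2.6, 7.7]
width: 34.8
gripper_force: 66.7
```

```bash
python3 st.py
```

```text
t 11.18 pos [595.2  25.5  56. ] rpy deg [-1.7992e+02  1.6000e-01  4.1380e+01] F [-6.4 -2.6  7.7] M [-0.55  1.28 -0.22] w 34.8 g 67 j7 -0.38 tau7 0.04
```

Request:
play_rows(deltas=[0,0,0,0,0,0.12,0,0,0,0,0,0,0.12,0])

```text
clock: 11.42
eef_pos: [595.2, 25.6, 56.0]
tool_rot: [-3.14, 0.003, 0.602]
force: [-7.0, -2.7, 9.1]
width: 34.6
gripper_force: 67.5
```

```bash
python3 st.py
```

```text
t 11.43 pos [595.2  25.6  56. ] rpy deg [-179.93    0.18   34.51] F [-7.  -2.7  9.1] M [-0.57  1.44 -0.19] w 34.6 g 67 j7 -0.47 tau7 0.05
```

Request:
play_rows(deltas=[0,0,0,0,0,0.12,0,0,0,0,0,0,0.12,0])

```text
clock: 11.68
eef_pos: [595.1, 25.7, 56.0]
tool_rot: [-3.141, 0.003, 0.482]
force: [-6.7, -2.4, 7.7]
width: 34.6
gripper_force: 67.9
```

```bash
python3 st.py
```

```text
t 11.68 pos [595.1  25.7  56. ] rpy deg [-179.94    0.19   27.64] F [-6.7 -2.4  7.7] M [-0.64  1.59 -0.23] w 34.6 g 68 j7 -0.56 tau7 0.09
```

Request:
play_rows(deltas=[0,0,0,0,0,0.12,0,0,0,0,0,0,0.12,0])

```text
clock: 11.92
eef_pos: [595.1, 25.8, 56.0]
tool_rot: [-3.141, 0.003, 0.363]
force: [-6.9, -1.8, 8.9]
width: 34.7
gripper_force: 68.6
```

```bash
python3 st.py
```

```text
t 11.93 pos [595.1  25.8  56. ] rpy deg [-179.96    0.2    20.78] F [-6.9 -1.8  8.9] M [-0.43  1.44 -0.18] w 34.7 g 69 j7 -0.65 tau7 0.04
```

Request:
play_rows(deltas=[0,0,0,0,0,0.12,0,0,0,0,0,0,0.12,0])

```text
clock: 12.18
eef_pos: [595.0, 25.8, 56.0]
tool_rot: [-3.141, 0.004, 0.245]
force: [-6.6, -1.5, 8.7]
width: 34.6
gripper_force: 68.9
```

```bash
python3 st.py
```

```text
t 12.18 pos [595.   25.8  56. ] rpy deg [-179.99    0.22   14.02] F [-6.6 -1.5  8.7] M [-0.5   1.49  0.36] w 34.6 g 69 j7 -0.75 tau7 -0.57
```

Nip is felt: tau7 jumped to −0.57 at a total of 136°. I'll hold briefly, release and rise, and measure the red sleeve from the first top picture.

Request:
play_rows(deltas=[0,0,0,0,0,0,0,0,0,0,0,0,0,0,0,0,0,0,0,0,1,0,0,0,0,0,0,1,0,0,0,0,0,0,1,0,0,0,0,0,0,1,0,0,-50,0,0,0,1,0,0,-100,0,0,0,1])

```text
clock: 13.18
eef_pos: [596.8, 26.3, 156.6]
tool_rot: [3.141, 0.001, 0.243]
force: [1.0, 0.1, -0.7]
width: 85.6
gripper_force: 0.0
```

```bash
cat > red.py <<'E'
from h import *
def red(c,I,z=15,box=None):
    h=I.astype(int);m=((h[...,0]>110)&(h[...,1]<60)&(h[...,2]<60)).astype(np.uint8)
    if box: k=np.zeros_like(m);k[box[1]:box[3],box[0]:box[2]]=1;m*=k
    n,l,s,_=cv2.connectedComponentsWithStats(m);i=1+s[1:,4].argmax();ys,xs=np.where(l==i)
    P=np.array([at(c,p,z)[:2] for p in zip(xs,ys)]);r=cv2.minAreaRect(P.astype(np.float32))
    u=cv2.fitLine(P.astype(np.float32),cv2.DIST_L2,0,.01,.01).ravel()[:2];u*=np.sign(u[0])
    t=(P-P.mean(0))@u;mid=P.mean(0)+u*(t.max()+t.min())/2
    print("box px",s[i],"mid",mid.round(1),"len %.1f"%(t.max()-t.min()),"rect",np.round(r[1],1),"yaw deg %.2f"%np.degrees(np.arctan2(u[1],u[0])),"grip",(mid+25.5*u).round(1));return mid+25.5*u,u
if __name__=="__main__":
    red(camera_info("top"),cv2.imread("pics/top0.png")[:,:,::-1],17,(150,150,200,245))
E
python3 red.py; python3 t2.py
python3 - <<'E'
from h import *
print(rel([490,268,160],[np.pi,0,0.0]))
E
```

```text
box px [174 190   7  42 259] mid [493.8 269.9] len 128.6 rect [128.9  18.5] yaw deg 1.28 grip [519.2 270.5]
t 13.18 pos [596.8  26.3 156.6] rpy deg [1.7999e+02 7.0000e-02 1.3950e+01] F [ 1.   0.1 -0.7] M [ 0.01 -0.1   0.04] w 85.6 g 0 j7 -0.84 tau7 0.40
tick 128.5 peak 129.0 123
[-4.933830e+01 -2.625009e+02  2.305500e+00  1.600000e-03 -9.700000e-03
  2.430000e-01]
```

Request:
play_rows(deltas=[-19,-256,0,0,0,0.22,1,-19,-256,10,0,0,0.22,1,-19,-256,20,0,0,0.22,1,-19,-256,46,0,0,0.22,1,-19,-256,46,0,0,0.22,1,-19,-256,46,0,0,0.22,1,-19,-256,46,0,0,0.22,1,-19,-256,46,0,0,0.22,1])

```text
clock: 14.22
eef_pos: [518.3, 268.3, 110.8]
tool_rot: [3.142, -0.002, 0.02]
force: [0.6, 0.4, 0.4]
width: 85.2
gripper_force: 0.0
```

```bash
cat > spl.py <<'E'
from red import *
exec(open("st.py").read())
c=camera_info("wrist");I=get_image("wrist");cv2.imwrite("pics/last.png",I[:,:,::-1]);g,u=red(c,I,17)
print(rel([g[0],g[1],-20],[np.pi,0,np.arctan2(u[1],u[0])]))
E
python3 spl.py
```

```text
t 14.22 pos [518.3 268.3 110.8] rpy deg [ 1.80e+02 -1.00e-01  1.17e+00] F [0.6 0.4 0.4] M [-0.05  0.   -0.  ] w 85.2 g 0 j7 -1.37 tau7 0.00
box px [ 240  140   22  122 2175] mid [496.1 267.5] len 132.9 rect [133.  21.] yaw deg 0.87 grip [521.6 267.9]
[ 3.308600e+00  8.506000e-01  1.306886e+02 -2.000000e-04 -1.400000e-03
  5.700000e-03]
```

Request:
play_rows(deltas=[3.3,0.5,40,0,0,0.005,0.7,3.3,0.5,80,0,0,0.005,0.7,3.3,0.5,115,0,0,0.005,0.7,3.3,0.5,130,0,0,0.005,0.7,3.3,0.5,138,0,0,0.005,0.7,3.3,0.5,138,0,0,0.005,0.5,3.3,0.5,138,0,0,0.005,0.5])

```text
clock: 15.15
eef_pos: [521.1, 270.1, -27.0]
tool_rot: [-3.141, -0.002, 0.019]
force: [-1.4, -0.7, 0.2]
width: 42.4
gripper_force: 0.0
```

```bash
python3 spl.py
python3 - <<'E'
from h import *
c=camera_info("wrist");p=read_state()['eef_pos'];print(p,proj(c,[[p[0],p[1],z] for z in(3,10,17)]))
E
```

```text
t 15.15 pos [521.1 270.1 -27. ] rpy deg [-1.7995e+02 -1.0000e-01  1.0800e+00] F [-1.4 -0.7  0.2] M [ 0.05  0.05 -0.  ] w 42.4 g 0 j7 -1.22 tau7 -0.00
box px [ 234  180   41  159 5475] mid [513.7 268.3] len 100.5 rect [100.5  20.4] yaw deg 1.28 grip [539.2 268.8]
[ 1.82254e+01  1.68190e+00 -7.01170e+00 -8.00000e-04 -1.70000e-03
 -3.40000e-03]
[520.98101803 270.18970862 -27.04029941] [[251.21469482 243.41325948]
 [251.19733405 249.34165378]
 [251.17848614 255.77728103]]
```

Request:
play_rows(deltas=[0.5,1.5,4,0,0,-0.003,0.5,0.5,1.5,7,0,0,-0.003,0.5,0.5,1.5,7,0,0,-0.003,0.5])

```text
clock: 15.58
eef_pos: [520.8, 268.2, -35.1]
tool_rot: [-3.142, -0.0, 0.022]
force: [-0.0, -0.5, 2.0]
width: 42.4
gripper_force: 0.9
```

Request:
play_rows(deltas=[0,0,0,0,0,0,0,0,0,0,0,0,0,0,0,0,0,0,0,0,0,0,0,0,0,0,0,0,0,0,0,0,0,0,0])

```text
clock: 16.2
eef_pos: [522.7, 268.1, -32.9]
tool_rot: [-3.141, -0.003, 0.021]
force: [-1.1, -0.3, 15.0]
width: 20.1
gripper_force: 63.6
```

```bash
python3 st.py
```

```text
t 16.20 pos [522.7 268.1 -32.9] rpy deg [-179.94   -0.2     1.22] F [-1.1 -0.3 15. ] M [-0.23  0.37  0.03] w 20.1 g 64 j7 -1.20 tau7 -0.04
```

Request:
play_rows(deltas=[0,0,-10,0,0,0,0,0,0,-40,0,0,0,0,0,0,-90,0,0,0,0,0,0,-140,0,0,0,0,0,0,-180,0,0,0,0,0,0,-180,0,0,0,0,0,0,-180,0,0,0,0,0,0,-180,0,0,0,0])

```text
clock: 17.2
eef_pos: [519.3, 268.2, 143.2]
tool_rot: [3.14, 0.003, 0.022]
force: [0.1, -0.2, -3.2]
width: 20.4
gripper_force: 59.0
```

```bash
python3 st.py
python3 - <<'E'
from h import *
I=get_image("wrist");cv2.imwrite("pics/last.png",I[:,:,::-1])
# spanner jaws: bright low-saturation pixels in upper part; grid print
g=I[:150,150:360].astype(int);m=(g.min(2)>130)
for y in range(0,150,6): print("%3d"%y,''.join('#' if m[y,x] else ('r' if g[y,x,0]>110 and g[y,x,1]<60 else '.') for x in range(0,210,3)))
E
```

```text
t 17.20 pos [519.3 268.2 143.2] rpy deg [179.93   0.18   1.25] F [ 0.1 -0.2 -3.2] M [-0.02  0.17  0.01] w 20.4 g 59 j7 -1.40 tau7 0.00
  0 #################.################################.###################
  6 ######################################################################
 12 ###################..............................#####################
 18 ###################..............................#####################
 24 ###################..............................#####################
 30 #.#################..............................#####################
 36 ###################..............................#####################
 42 ###################.............................######################
 48 ###################.............................######################
 54 ###################.............................######################
 60 .##################.............................######################
 66 ####################............................######################
 72 ####################............................#############
[... 209 characters left out ...]
...######################
 96 ####################............................######################
102 ######################################################################
108 ######################################################################
114 ######################################################################
120 ######################################################################
126 ######################################################################
132 ####.######.############################################.......#######
138 ############.##########################################........#######
144 ###########..##########################################........#######
```

```bash
cat > jaw.py <<'E'
from h import *
def jaw(c,I,s,thr=115):
    g=I.max(2).astype(int);M=R.from_euler('xyz',s['tool_rot']).as_matrix()
    rows=[]
    for y in range(14,97,3):
        r=g[y];x=253
        if r[x]>thr: continue
        l=x; 
        while r[l]<thr:l-=1
        q=x
        while r[q]<thr:q+=1
        f=lambda a,b:(thr-r[a])/(r[b]-r[a])
        rows.append((y,l+1-f(l+1,l),q-1+f(q-1,q)))
    col=g[60:130,253];th=60+np.argmax(col>thr)
    rows=np.array(rows)
    for h in(38,42,46,50):
        z=s['eef_pos'][2]+h
        tool=lambda uv:M.T@(at(c,uv,z)-s['eef_pos'])
        L=np.array([tool((a,y)) for y,a,b in rows]);Q=np.array([tool((b,y)) for y,a,b in rows]);m=(L+Q)/2
        k=(m[:,0]<112)&(m[:,0]>86)
        p=np.polyfit(m[k,0],m[k,1],1);t=tool((253,th))
        print(h,"gap",np.abs(L-Q)[k,1].mean().round(2),"mid y@105 %.2f"%np.polyval(p,105),"slope deg %.2f"%np.degrees(p[0]),"throat x %.1f"%t[0],"front x %.1f"%m[0,0])
    print(rows[:3],rows[-2:],th)
if __name__=="__main__":
    s=read_state();c=camera_info("wrist");I=get_image("wrist");jaw(c,I,s)
E
python3 jaw.py
```

```text
38 gap 39.42 mid y@105 -0.44 slope deg -0.19 throat x 81.3 front x 117.3
42 gap 38.31 mid y@105 -0.42 slope deg -0.19 throat x 81.3 front x 116.3
46 gap 37.19 mid y@105 -0.41 slope deg -0.19 throat x 81.3 front x 115.2
50 gap 36.07 mid y@105 -0.39 slope deg -0.19 throat x 81.3 front x 114.2
[[ 14.         205.09090909 294.57894737]
 [ 17.         205.28846154 294.50819672]
 [ 20.         205.41071429 294.421875  ]] [[ 92.         208.64705882 292.015625  ]
 [ 95.         208.74025974 291.88888889]] 99
```

Spanner gripped and straight: jaw centre at tool (104.3, −0.4), with a yaw offset of 0.2°. Next I carry it high to a stand-off behind the nut at yaw 74°.

Request:
play_rows(deltas=[3,45,-5,0,0,-0.14,0,5,90,-5,0,0,-0.28,0,8,135,-5,0,0,-0.42,0,11,180,-5,0,0,-0.56,0,14,225,-5,0,0,-0.7,0,17,270,0,0,0,-0.84,0,20,315,0,0,0,-0.98,0,22,360,0,0,0,-1.12,0,22.5,404.5,0,0,0,-1.27,0,22.5,404.5,0,0,0,-1.27,0])

```text
clock: 18.55
eef_pos: [551.1, -142.1, 144.8]
tool_rot: [3.14, 0.003, 1.284]
force: [0.4, 1.4, -2.1]
width: 20.2
gripper_force: 59.1
```

Request:
play_rows(deltas=[0,0,0,0,0,0,0,0,0,0,0,0,0,0])

```text
clock: 18.8
eef_pos: [552.0, -133.8, 144.4]
tool_rot: [-3.14, -0.001, 1.294]
force: [-0.8, 0.8, -2.1]
width: 20.1
gripper_force: 59.2
```

```bash
python3 st.py
python3 - <<'E'
from h import *
print(rel([550.7,-135.9,58],[np.pi,0,np.radians(73.8)]))
E
```

```text
t 18.80 pos [ 552.  -133.8  144.4] rpy deg [-1.7994e+02 -4.0000e-02  7.4110e+01] F [-0.8  0.8 -2.1] M [-0.11  0.02  0.03] w 20.1 g 59 j7 0.28 tau7 -0.01
[-2.38110e+00 -5.83200e-01  8.63767e+01 -1.10000e-03 -6.00000e-04
  5.50000e-03]
```

Request:
play_rows(deltas=[-2.4,-0.6,30,0,0,0.005,0,-2.4,-0.6,60,0,0,0.005,0,-2.4,-0.6,80,0,0,0.005,0,-2.4,-0.6,86,0,0,0.005,0,-2.4,-0.6,86,0,0,0.005,0,-2.4,-0.6,86,0,0,0.005,0])

```text
clock: 19.55
eef_pos: [551.6, -137.7, 59.8]
tool_rot: [3.14, -0.0, 1.287]
force: [-0.2, -0.3, -2.6]
width: 20.7
gripper_force: 59.1
```

```bash
python3 st.py
python3 - <<'E'
from h import *
s=read_state();c=camera_info("wrist");I=get_image("wrist");cv2.imwrite("pics/last.png",I[:,:,::-1])
M=R.from_euler('xyz',s['tool_rot']).as_matrix();p=np.array(s['eef_pos'])
j=p+M@[104.3,-.4,0];print("jaw",j[:2],"to nut in tool",M.T@(np.array([597,27,p[2]])-j))
print(proj(c,[[597,27,93],[597,27,117],[597,27,130],[j[0],j[1],101]]))
b=cv2.resize(I[0:240,96:416],(800,600),interpolation=cv2.INTER_CUBIC)
for q in proj(c,[[597,27,130],[j[0],j[1],101]]): cv2.circle(b,tuple(int(v) for v in ((q-[96,0])*2.5)),3,(255,0,0),-1)
cv2.imwrite("pics/v10.png",b[:,:,::-1])
E
```

```text
t 19.55 pos [ 551.6 -137.7   59.8] rpy deg [179.9   -0.    73.75] F [-0.2 -0.3 -2.6] M [-0.11  0.02 -0.04] w 20.7 g 59 j7 0.34 tau7 -0.00
jaw [580.40424686 -37.44757351] to nut in tool [ 6.65168386e+01 -2.10212005e+00  8.46078556e-03]
[[ 243.07490963 -127.53773527]
 [ 241.23205389 -179.63007182]
 [ 239.86303936 -218.03195829]
 [ 248.53998583   43.05058782]]
```

View pics/v10.png

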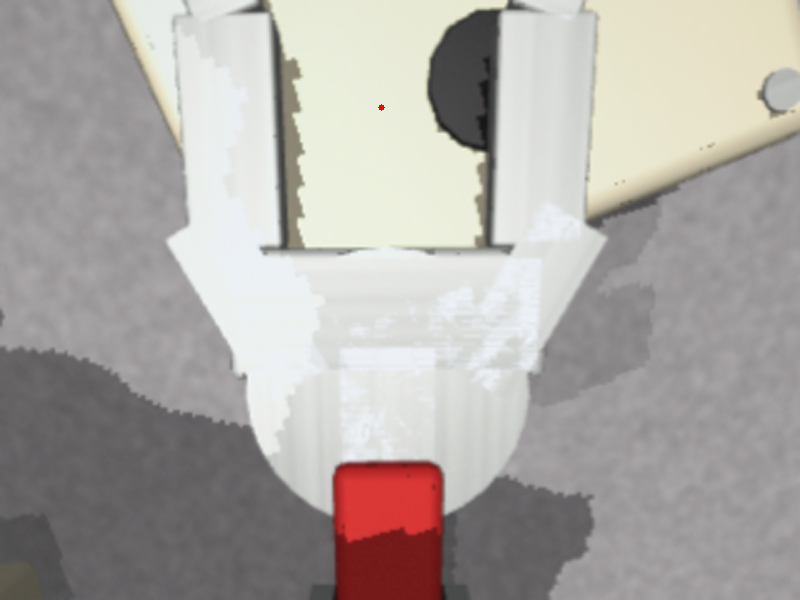

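The spanner is level, with its jaws at crop (385,107) and straight ahead; the nut is still out of view. I'll correct laterally and slide on in stages.

Request:
play_rows(deltas=[0,-2.1,0,0,0,0,0,10,-2.1,0,0,0,0,0,20,-2.1,0,0,0,0,0,30,-2.1,0,0,0,0,0,30,-2.1,0,0,0,0,0,30,-2.1,0,0,0,0,0])

```text
clock: 20.35
eef_pos: [557.1, -108.5, 58.9]
tool_rot: [3.142, 0.0, 1.287]
force: [-0.2, 0.1, -2.3]
width: 20.5
gripper_force: 59.1
```

```bash
cat > nj.py <<'E'
from h import *
exec(open("st.py").read())
M=R.from_euler('xyz',s['tool_rot']).as_matrix();p=np.array(s['eef_pos'])
j=p+M@[104.3,-.4,0];print("nut from jaw, tool axes",(M.T@(np.array([597,27,p[2]])-j))[:2].round(2), "psi %.2f"%(np.degrees(s['tool_rot'][2])+.2))
E
python3 nj.py
```

```text
t 20.35 pos [ 557.1 -108.5   58.9] rpy deg [1.800e+02 3.000e-02 7.373e+01] F [-0.2  0.1 -2.3] M [-0.1  -0.01 -0.02] w 20.5 g 59 j7 0.30 tau7 -0.00
nut from jaw, tool axes [36.98  0.71] psi 73.93
```

Request:
play_rows(deltas=[4,0.6,0,0,0,0,0,10,0.6,1,0,0,0,0,16,0.6,1,0,0,0,0,22,0.6,1,0,0,0,0,28,0.6,1,0,0,0,0,28,0.6,1,0,0,0,0])

```text
clock: 21.1
eef_pos: [565.8, -80.7, 57.8]
tool_rot: [-3.141, -0.0, 1.288]
force: [1.0, 0.8, -2.5]
width: 20.8
gripper_force: 59.1
```

```bash
python3 nj.py
```

```text
t 21.10 pos [565.8 -80.7  57.8] rpy deg [-1.7999e+02 -3.0000e-02  7.3800e+01] F [ 1.   0.8 -2.5] M [-0.11  0.07  0.01] w 20.8 g 59 j7 0.25 tau7 -0.04
nut from jaw, tool axes [7.79 0.34] psi 74.00
```

Request:
play_rows(deltas=[4,0.3,0,0,0,0,0,7.5,0.3,0,0,0,0,0,7.5,0.3,0,0,0,0,0])

```text
clock: 21.48
eef_pos: [568.0, -73.9, 57.8]
tool_rot: [-3.141, -0.0, 1.287]
force: [-0.4, 0.7, -2.0]
width: 20.4
gripper_force: 59.2
```

```bash
python3 nj.py; python3 t2.py 80 160
python3 - <<'E'
from tick import *
print(ring(camera_info("wrist"),get_image("wrist"))[20:60])
E
```

```text
t 21.48 pos [568.  -73.9  57.8] rpy deg [-1.7999e+02 -2.0000e-02  7.3760e+01] F [-0.4  0.7 -2. ] M [0.03 0.12 0.03] w 20.4 g 59 j7 0.24 tau7 -0.07
nut from jaw, tool axes [ 0.71 -0.03] psi 73.96
t 21.48 pos [568.  -73.9  57.8] rpy deg [-1.7999e+02 -2.0000e-02  7.3760e+01] F [-0.4  0.7 -2. ] M [0.03 0.12 0.03] w 20.4 g 59 j7 0.24 tau7 -0.07
tick 138.0 peak 206.0 159
[  0   0   0   0   0   0   0   0   0   0   0   0   1  34  35  66  97 136
 164 166 169 167 169 179 185 188 186 188 195 197 198 199 200 206 212 215
 216 217 216 216]
```

Sliding on met almost no force and the jaw is now centred on the nut. Next, the first 20° of the arc about the nut's axis.

Request:
play_rows(deltas=[0.7,-12.6,0,0,0,0.12,0,2.9,-25.0,0,0,0,0.24,0,6.6,-37.0,0,0,0,0.36,0,6.6,-37.0,0,0,0,0.36,0])

```text
clock: 22.08
eef_pos: [534.5, -58.2, 58.1]
tool_rot: [3.14, 0.001, 0.929]
force: [-0.7, -1.3, -2.3]
width: 19.9
gripper_force: 59.3
```

```bash
python3 nj.py
```

```text
t 22.07 pos [534.5 -58.2  58.1] rpy deg [1.7993e+02 4.0000e-02 5.3230e+01] F [-0.7 -1.3 -2.3] M [-0.3   0.1   0.39] w 19.9 g 59 j7 -0.01 tau7 -0.72
nut from jaw, tool axes [ 1.34 -0.55] psi 53.43
```

The torque jump to 0.72 N m says the spanner is engaged. I'll add a small lateral lead so the handle is pushed rather than twisted.

Request:
play_rows(deltas=[0.7,-14.1,0,0,0,0.12,0,2.9,-26.5,0,0,0,0.24,0,6.6,-38.5,0,0,0,0.36,0,11.7,-50,0,0,0,0.48,0,18.1,-60.8,0,0,0,0.6,0,24.4,-69.1,0,0,0,0.7,0,24.4,-69.1,0,0,0,0.7,0])

```text
clock: 22.95
eef_pos: [494.8, 1.8, 58.0]
tool_rot: [3.139, -0.001, 0.229]
force: [1.2, -3.6, -2.5]
width: 20.3
gripper_force: 59.2
```

```bash
python3 nj.py
python3 - <<'E'
from tick import *
for n in("wrist","top","scene"):
    c=camera_info(n);b=ring(c,get_image(n));print(n,b)
    print(proj(c,[[597+21*np.cos(a),27+21*np.sin(a),93] for a in np.radians([0,45,66,90,123])]).round().tolist())
E
```

```text
t 22.95 pos [494.8   1.8  58. ] rpy deg [ 1.7984e+02 -6.0000e-02  1.3120e+01] F [ 1.2 -3.6 -2.5] M [-0.76 -0.1   0.13] w 20.3 g 59 j7 -0.58 tau7 -0.41
nut from jaw, tool axes [ 0.96 -0.95] psi 13.32
wrist [  0   0   0   0   0   0   0   0   0   0  11  36  36  64  67 115 156 151
 154 164 187 189 181 169 183 200 209 215 218 219 219 219 218 214 206 200
 199 192 184 175 162 151 137 129 118 107 118 143 146 121  94  89  90  90
  94  92  92  93  91  91  89  87  88  87  87  86  86 102 113 129 152 132
 117 102  88  89  90  85  77  82  74  75  77  73  91 109 122 153 187 210
 212 205 204 207 202 199 194 183 171 165 149 151 144 146 154 161 161 154
 154 156 159 160 155 123 101  71  55  35  32   3]
[[259.0, -5.0], [223.0, 1.0], [211.0, 14.0], [203.0, 34.0], [206.0, 62.0]]
top [109 109 108 108 108 109 109 109 108 109 109 109 109 109 109 109 109 109
 109 109 109 109 109 109 109 109 109 109 109 109 109 109 109 109 109 109
 109 108 108 108 108 108 108 107 107 107 107 106 106 106 106 106 106 105
 105 105 105 105 105 105 104 104 104 104 104 104 104 104 104 104 104 104
 104 104 104 104 105 105 105 105 105 105 105 105 106 105 105 106 106 106
 106 107 107 108 108 108 108 108 108 108 109 109 109 109 109 109 109 109
 109 109 109 109 109 109 109 109 109 109 109 109]
[[256.0, 164.0], [251.0, 166.0], [249.0, 168.0], [249.0, 171.0], [250.0, 174.0]]
scene [ 29  30  31  32  31  30  27  25  28  32  33  32  30  28  28  32  35  35
  37  46  60  78 106 131 143 126  96  73  61  67  75  82 104 126 147 147
 140 130 117 111 108 110 114 122 128 132 130 127 128 128 125 115  99  80
  61  56  56  61  67  73  78  81  81  80  75  70  63  56  53  56  67  86
 107 122 129 130 128 125 121 116 114 118 126 138 155 169 178 180 181 182
 181 181 180 183 185 187 176 159 139 126 119 108  92  71  51  43  41  41
  39  34  33  34  33  31  28  27  27  28  29  29]
[[260.0, 225.0], [266.0, 224.0], [268.0, 222.0], [269.0, 219.0], [268.0, 216.0]]
```

Request:
play_rows(deltas=[0.6,-12.8,0,0,0,0.12,0,2.7,-25.5,0,0,0,0.24,0,6.3,-37.5,0,0,0,0.36,0,10.4,-47.2,0,0,0,0.46,0,10.4,-47.2,0,0,0,0.46,0])

```text
clock: 23.72
eef_pos: [494.6, 49.7, 58.0]
tool_rot: [3.139, -0.003, -0.234]
force: [2.4, -6.4, -3.2]
width: 20.3
gripper_force: 59.3
```

```bash
python3 nj.py
python3 - <<'E'
from tick import *
c=camera_info("scene");I=get_image("scene")
for lo,hi in((19.5,22.5),(20.5,21.5)): print(ring(c,I,lo,hi)[:40], ring(c,I,lo,hi)[100:])
E
```

```text
t 23.73 pos [494.6  49.7  58. ] rpy deg [ 1.7985e+02 -1.7000e-01 -1.3380e+01] F [ 2.4 -6.4 -3.2] M [-1.12 -0.44  0.07] w 20.3 g 59 j7 -1.02 tau7 -0.28
nut from jaw, tool axes [ 0.62 -1.2 ] psi -13.18
[ 32  32  33  33  31  29  26  24  26  29  43  79 116 139 149 157 161 159
 162 174 187 195 199 197 193 189 187 186 185 184 184 184 183 183 182 178
 172 165 156 144] [53 49 42 37 36 38 39 40 39 35 33 35 36 34 31 28 26 27 30 32]
[ 27  28  29  29  28  26  24  22  25  29  46  82 123 139 147 153 159 159
 161 175 189 201 204 199 194 189 187 186 185 185 186 186 187 187 187 183
 177 168 157 143] [48 42 33 34 35 35 35 38 37 32 32 34 34 34 31 28 24 24 27 28]
```

The scene camera puts the tick's leading edge at about 34°, against 116° at the start, so it has moved roughly 82°. I'll turn 6° more, then relax the load.

Request:
play_rows(deltas=[0.4,-10.5,0,0,0,0.1,0,0.4,-10.5,0,0,0,0.1,0,0.3,-8.0,0,0,0,0.09,0,0.2,-5.5,0,0,0,0.07,0,0.2,-5.0,0,0,0,0.06,0,0.2,-5.0,0,0,0,0.06,0])

```text
clock: 24.52
eef_pos: [495.1, 55.6, 58.1]
tool_rot: [3.141, -0.001, -0.293]
force: [3.9, -4.3, -2.0]
width: 20.6
gripper_force: 59.4
```

```bash
python3 nj.py
python3 - <<'E'
from tick import *
c=camera_info("scene");I=get_image("scene")
print(ring(c,I)[:40])
E
```

```text
t 24.52 pos [495.1  55.6  58.1] rpy deg [ 1.7998e+02 -6.0000e-02 -1.6770e+01] F [ 3.9 -4.3 -2. ] M [-0.94 -0.55  0.17] w 20.6 g 59 j7 -1.08 tau7 -0.17
nut from jaw, tool axes [ 1.5  -1.59] psi -16.57
[ 32  32  32  31  28  25  23  22  42  78 110 132 151 156 149 144 146 159
 171 179 183 185 186 188 190 190 188 187 185 185 184 184 184 184 183 179
 173 165 154 139]
```

Tick edge at about 27.5°, so about 88° turned. Relaxing the rest and sliding off backwards.

Request:
play_rows(deltas=[0,1.5,0,0,0,-0.02,0,-1,2.0,0,0,0,-0.03,0,-5,2,0,0,0,-0.03,0,-10,2,0,0,0,-0.03,0,-10,2,0,0,0,-0.03,0])

```text
clock: 25.2
eef_pos: [486.5, 55.7, 58.6]
tool_rot: [3.141, -0.004, -0.265]
force: [3.9, -5.7, -1.6]
width: 20.1
gripper_force: 59.6
```

```bash
python3 nj.py
python3 - <<'E'
from tick import *
c=camera_info("scene");I=get_image("scene")
print(ring(c,I)[:30])
E
```

```text
t 25.20 pos [486.5  55.7  58.6] rpy deg [179.96  -0.25 -15.2 ] F [ 3.9 -5.7 -1.6] M [-1.07 -0.84 -0.31] w 20.1 g 60 j7 -1.05 tau7 0.32
nut from jaw, tool axes [ 9.91 -0.86] psi -15.00
[ 31  31  31  30  28  26  24  23  43  77 110 134 150 145 119  84  51  38
  39  53  79 107 132 150 166 178 183 186 187 184]
```

Request:
play_rows(deltas=[-2,1.0,0,0,0,0.015,0,-6,1.2,0,0,0,0.015,0,-11,1.2,0,0,0,0.015,0,-16,1.2,0,0,0,0.015,0,-16,1.2,0,0,0,0.015,0])

```text
clock: 25.88
eef_pos: [467.5, 61.0, 57.7]
tool_rot: [-3.141, 0.002, -0.278]
force: [-0.1, -1.3, -3.1]
width: 20.2
gripper_force: 59.5
```

```bash
python3 nj.py
python3 - <<'E'
from tick import *
c=camera_info("scene");I=get_image("scene")
print(ring(c,I)[:30])
E
```

```text
t 25.88 pos [467.5  61.   57.7] rpy deg [-1.7998e+02  1.1000e-01 -1.5900e+01] F [-0.1 -1.3 -3.1] M [0.06 0.12 0.06] w 20.2 g 60 j7 -1.05 tau7 0.01
nut from jaw, tool axes [29.59 -2.37] psi -15.70
[ 34  34  31  29  28  28  25  24  43  78 111 135 150 145 119  85  53  39
  40  45  45  40  38  38  36  36  43  51  57  54]
```

Request:
play_rows(deltas=[-8,0,0,0,0,0,0,-16,0,0,0,0,0,0,-25,0,0,0,0,0,0,-25,0,-40,0,0,0,0,-25,0,-85,0,0,0,0,-25,0,-85,0,0,0,0,-25,0,-85,0,0,0,0])

```text
clock: 26.8
eef_pos: [443.6, 67.9, 142.3]
tool_rot: [-3.141, 0.001, -0.278]
force: [-0.2, -0.9, -2.2]
width: 20.5
gripper_force: 59.5
```

```bash
python3 st.py
python3 - <<'E'
from h import *
print(rel([521,268,60],[np.pi,0,.02]))
E
```

```text
t 26.80 pos [443.6  67.9 142.3] rpy deg [-1.7996e+02  8.0000e-02 -1.5910e+01] F [-0.2 -0.9 -2.2] M [0.02 0.13 0.02] w 20.5 g 60 j7 -1.22 tau7 -0.01
[ 1.967690e+01 -2.135983e+02  8.235980e+01 -8.000000e-04  1.400000e-03
 -2.976000e-01]
```

Request:
play_rows(deltas=[5,-50,0,0,0,-0.08,0,10,-100,0,0,0,-0.15,0,15,-150,0,0,0,-0.22,0,20,-195,20,0,0,-0.298,0,20,-213.5,60,0,0,-0.298,0,20,-213.5,82,0,0,-0.298,0,20,-213.5,82,0,0,-0.298,0,20,-213.5,82,0,0,-0.298,0])

```text
clock: 27.8
eef_pos: [522.7, 266.2, 60.9]
tool_rot: [3.141, 0.0, 0.018]
force: [0.2, -0.9, -1.6]
width: 20.1
gripper_force: 59.6
```

```bash
python3 st.py; python3 jaw.py|head -4;python3 - <<'E'
from h import *
print(rel([521,268,-26],[np.pi,0,.02]))
E
```

```text
t 27.80 pos [522.7 266.2  60.9] rpy deg [1.7997e+02 1.0000e-02 1.0600e+00] F [ 0.2 -0.9 -1.6] M [-0.05  0.06 -0.01] w 20.1 g 60 j7 -1.29 tau7 0.00
38 gap 39.48 mid y@105 -0.46 slope deg -0.16 throat x 81.3 front x 117.4
42 gap 38.37 mid y@105 -0.45 slope deg -0.16 throat x 81.3 front x 116.3
46 gap 37.25 mid y@105 -0.43 slope deg -0.17 throat x 81.3 front x 115.3
50 gap 36.13 mid y@105 -0.42 slope deg -0.17 throat x 81.3 front x 114.3
[-2.09480e+00 -1.61040e+00  8.74579e+01 -1.00000e-04 -8.00000e-04
 -1.40000e-03]
```

Request:
play_rows(deltas=[-2,-1.6,40,0,0,0,0,-2,-1.6,70,0,0,0,0,-2,-1.6,85,0,0,0,0,-2,-1.6,90,0,0,0,0,-2,-1.6,93,0,0,0,0,-2,-1.6,93,0,0,0,0])

```text
clock: 28.6
eef_pos: [521.1, 268.7, -31.3]
tool_rot: [-3.141, -0.001, 0.02]
force: [-0.7, 0.2, -1.8]
width: 20.4
gripper_force: 59.6
```

```bash
python3 st.py
```

```text
t 28.60 pos [521.1 268.7 -31.3] rpy deg [-1.7997e+02 -7.0000e-02  1.1300e+00] F [-0.7  0.2 -1.8] M [-0.01  0.13 -0.04] w 20.4 g 60 j7 -1.19 tau7 0.01
```

Request:
play_rows(deltas=[0,0,1,0,0,0,0,0,0,2,0,0,0,0,0,0,2.5,0,0,0,0,0,0,2.5,0,0,0,0])

```text
clock: 29.1
eef_pos: [521.0, 268.8, -32.9]
tool_rot: [-3.14, -0.001, 0.02]
force: [-3.0, -0.1, 11.1]
width: 20.3
gripper_force: 64.5
```

```bash
python3 st.py
```

```text
t 29.10 pos [521.  268.8 -32.9] rpy deg [-1.7992e+02 -6.0000e-02  1.1300e+00] F [-3.  -0.1 11.1] M [-0.11  0.59 -0.01] w 20.3 g 65 j7 -1.18 tau7 -0.01
```

In contact with the mat at the original height. Release, then rise.

Request:
play_rows(deltas=[0,0,-0.5,0,0,0,0.6,0,0,-0.5,0,0,0,0.6,0,0,-0.5,0,0,0,0.6,0,0,-20,0,0,0,0.8,0,0,-60,0,0,0,1,0,0,-120,0,0,0,1,0,0,-145,0,0,0,1,0,0,-145,0,0,0,1,0,0,-145,0,0,0,1])

```text
clock: 30.22
eef_pos: [519.8, 268.6, 110.2]
tool_rot: [-3.141, 0.001, 0.02]
force: [0.8, -0.1, -0.4]
width: 85.3
gripper_force: 0.0
```

```bash
python3 spl.py
python3 - <<'E'
from tick import *
c=camera_info("scene");I=get_image("scene");print(ring(c,I)[:30])
from red import red
s=camera_info("top");T=get_image("top");red(s,T,17,(150,150,200,245))
h=cv2.imread("pics/scene0.png")[:,:,::-1].astype(int);d=np.abs(h-I).max(2)
for n,(x0,y0,x1,y1) in dict(tape=(120,190,170,245),punch=(130,258,195,310),gel=(305,260,345,318)).items(): print(n,(d[y0:y1,x0:x1]>40).mean())
E
```

```text
t 30.23 pos [519.8 268.6 110.2] rpy deg [-1.7999e+02  6.0000e-02  1.1400e+00] F [ 0.8 -0.1 -0.4] M [-0.04  0.   -0.02] w 85.3 g 0 j7 -1.35 tau7 -0.01
box px [ 241  142   21  123 2184] mid [494.6 267.7] len 134.7 rect [134.6  20.9] yaw deg 0.67 grip [520.1 268. ]
[8.104000e-01 4.529000e-01 1.296251e+02 4.000000e-04 1.800000e-03
 8.200000e-03]
[ 33  33  32  30  30  30  27  25  43  77 110 134 149 145 119  85  53  39
  39  44  45  44  49  52  49  46  56  68  78  76]
box px [174 192   7  40 219] mid [490.6 271.3] len 122.1 rect [122.2  18.6] yaw deg 1.51 grip [516.1 271.9]
tape 0.0
punch 0.0
gel 0.0
```

```bash
python3 -c "
from cell import *
print(finish_job())"
```

```text
the job is handed in; nothing more can be done
None
```

The job is handed in at about 30 s on the clock; no verdict came back. The fingers ran the nut down 136° to the nip, the spanner then took it about 87° further going by the paint tick, and the spanner is flat back where it lay on the mat, with no change in the scene picture at the dispenser, punch and bottle.

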